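# Slide the dish trays into a stepped stack

### The arm

A 7-joint arm with a two-finger parallel gripper is mounted at the origin on the work surface. World frame = base frame: x ahead of the robot, y to its left, z up, the work surface at z = 0. Lengths are in m, angles in rad, forces in N, time in s.
With the tool pointing down it reaches from about 0.4 to 0.85 m from the base axis. Payload 10.4 kg.
Tool frame: the origin (TCP) lies between the finger pads; the fingertips stand tip_reach ahead of it and the grasp point (between the pads) lies 6 mm ahead of it (tip_reach is the distance from the TCP to the fingertips, in m); z points along the fingers, y is the line along which they close (so a half turn about z gives the same grasp; the last joint's range is limited). The gripper opens to 87 mm and grips with 3 to 60 N. Pads are 19 mm wide; open, the fingers measure 117 mm over their backs; the gripper's body (75 mm by 190 mm) begins 51 mm behind the grasp point.
Start: joints at [-1.248, 0.332, -0.065, 1.46, 0.022, 1.35, -0.088], TCP at [0.212, 0.588, 0.248] pointing down, gripper open.
Joint ranges: [-2.6, 2.6], [-0.5, 2.12], [-1.47, 1.34], [0.16, 2.42], [-1.27, 4.41], [0.06, 2.06], [-2.6, 2.6]. Speed limits (rad/s): [2.22, 2.22, 2.79, 2.79, 3.14, 3.14, 3.14].

### API

Orientations are given as a unit quaternion [w, x, y, z].
In Python, from workcell import get_obs, snapshot, get_calibration, sign_off, tip_reach gives the robot as it stands. The module is installed in compiled form; this text tells all that it offers.
- The arm moves only by the shell command python3 -m creep 'ROWS' [FORCE]. ROWS is a JSON list of rows, 1 to 8 of them, each written [opening, [dx, dy, dz], [rx, ry, rz]]: the opening from 0.0 (shut) to 1.0 (fully open), then dx, dy, dz in shares of the most that a row can go, 1 being 50 mm, then a rotation vector rx, ry, rz in normalised numbers (1 is 4 rad); each row shifts and turns the commanded pose from where the row before left it, along the tool's axes as they then stand; what a row does not reach is not made up. A row lasts 1/10 s, in which the tool goes at most 0.05 m and 0.15 rad, less where a joint would pass 70% of its speed; a pose out of reach is approached as far as the arm can. The fingers move at their own pace and stop on an object; FORCE is the grip in N (left out, the last holds). Time passes only in rows, so rows that do not move let the fingers close. It prints the time, the measured TCP pose, the force, the opening and the grip force at its end. A shift or turn number past 1, either way, is cut back to 1. Input that does not fit is refused with a message, and nothing moves.
- get_obs(): the state, without advancing time (a new reading comes with each control period).
- snapshot(name): name is "side" or "top"; returns the picture (480x640x3 uint8, blue, green, red); there is no depth.
- get_calibration(name): a dict with "K" (3x3 intrinsics, pixels), "k1" (the pictures are not rectified: a ray, as slopes to the right and down, at radius r is drawn at 1 + k1 r^2 times it, then the intrinsics apply), "T" (4x4, takes a point from camera to world coordinates). Camera axes: x right, y up, looking along -z (the intrinsics and any distortion apply to the point x, -y, -z); pixel columns grow to the right and rows downward; lengths in m; the calibration is good to about 2 mm. A picture is of the moment at which its call begins. get_calibration takes no time and is no camera call.
- sign_off(): hands the job in; it is judged then, once.
The state is a dict: "t": time; "q": joint angles; "qvel": joint speeds; "effort": joint torques, N m; "tool_pos": TCP position; "orientation": TCP orientation; "force": force on the tool from outside, world axes, zero at the start; "ft_torque": the same for the moment, N m; "gripper_width": opening from 0.0 (shut) to 1.0 (fully open); "grasp_force": force on a finger pad.
Only numpy, scipy, OpenCV 4.12 (cv2) and the standard library are available. Lean on these libraries where they do the work, as an engineer would, in place of code of your own. Each camera call takes 0.05 s, during which the arm holds its last target. There are 200 camera calls.

### The job

Without lifting them, slide the blue dish tray off the low warming block onto the clamped grey tray, then the yellow dish tray off the high block onto the blue one, pushing on their label tabs. Push each until it drops off the edge of its block to lie level, and then press it home with the fingertips against the lip of the tray below, firmly but gently (about 10 N, held for half a second), so that the three trays are stacked with alternating offsets, each against the lip below. Do not tip the trays over, leave everything else where it is, and finish with your hand clear.

Things in the scene. Friction and masses are not known exactly. Their poses are not given: they have to be found in the camera images.
- rack: fixed rack: clamped grey dish tray between a low and a high white block. Origin on the table top under the grey tray's middle; y runs towards the low block, x across, z up. Grey tray: shape as the loose ones, x -48 to 48, y -75 to 75 mm, underside z = 4, rail tops z = 34. Blue tray's home: its origin at y = 26 to 29 (3 mm of play between grey lip and low block), z = 34; yellow's home z = 64
- grey_lip (a point): on the rack: middle of the top edge of the grey tray's lip, on its working face (rack y = -49, facing +y; z = 42 mm, 8 above the rails). Behind it a tab to y = -75. Lips and blocks are rigid: judge the press by feel, 6 N at least for 0.3 s and never over 30 N; sliding alone takes up to about 4 N
- low_edge (a point): on the rack: middle of the low block's top edge beside the grey tray (rack y = 104, z = 40 mm, 6 above the grey rails). Flat top, x -60 to 60, on to y = 284. A tray pushed off a block tips down onto the rails up to 5 degrees as its middle passes the edge, and drops 6 mm to lie level when its rear end clears it
- high_edge (a point): on the rack: middle of the high block's top edge beside the grey tray (rack y = -79, z = 70 mm, 6 above the blue rails when blue is home). Flat top, x -60 to 60, on to y = -262. Yellow at home has its centre 26 mm from the blue tray's, towards this block; pressing it may push the blue tray 3 mm back against the low block
- blue_tray: blue dish tray, 96 (x) x 150 (y) x 30 mm, 0.29 to 0.59 kg. Origin: centre of its flat underside. Side rims 14 wide are rails, tops z = 30; cross lip 6 thick, top z = 38, working face at y = 49 facing -y; label tab behind it, y 55 to 75, top z = 24, upright end face at y = 75: push there. Starts on the low block, tab away from the grey tray, turned up to 5 deg
- yellow_tray: yellow dish tray, 96 (x) x 150 (y) x 30 mm, 0.29 to 0.59 kg. Origin: centre of its flat underside. Side rims 14 wide are rails, tops z = 30; cross lip 6 thick, top z = 38, working face at y = -49 facing +y; label tab behind it, y -55 to -75, top z = 24, upright end face at y = -75: push there. Starts on the high block, tab away from the grey tray, turned up to 5 deg
- amber_bottle: bystander: amber bottle, 56 diameter x 95 high, stands loose beside the rack; origin under its centre
- jar: bystander: white jar with red cap, 56 diameter x 70 high; origin under its centre
- dish_stack: bystander: stack of clear dishes, 58 diameter x 43 high; origin under its centre
- tip_box: bystander: orange tip box with clear cover, 72 x 112 x 56 high; origin under its centre
- spatula: bystander: spatula 170 long lying on the table; origin under its middle
- timer: bystander: white timer 60 x 75 x 25; origin under its centre

How it is judged:
On the way, in this order (a step that is already met when the one before it is completed fails the run):
1. the blue tray lies level on the grey one and is pressed home against its lip by the fingertips with at least 6 N (z of blue_tray in the frame of rack between 0.032 and 0.0362 m and y of blue_tray in the frame of rack between 0.0235 and 0.0315 m and x of blue_tray in the frame of rack between -0.012 and 0.012 m and angle between blue_tray's own z axis and vertical below 0.018 rad and angle between the y axis of blue_tray and the y axis of rack, either way round below 0.07 rad and contact force between the fingers and blue_tray above 6 N), for 0.2 s.
2. the yellow tray lies level on the blue one and is pressed home against its lip by the fingertips with at least 6 N (z of blue_tray in the frame of rack between 0.032 and 0.0362 m and y of blue_tray in the frame of rack between 0.0235 and 0.0315 m and x of blue_tray in the frame of rack between -0.012 and 0.012 m and angle between each of blue_tray, yellow_tray's own z axis and vertical below 0.018 rad and angle between the y axis of blue_tray and the y axis of rack, either way round below 0.07 rad and z of yellow_tray in the frame of blue_tray between 0.028 and 0.0322 m and y of yellow_tray in the frame of blue_tray between -0.0292 and -0.0235 m and x of yellow_tray in the frame of blue_tray between -0.012 and 0.012 m and angle between the y axis of yellow_tray and the y axis of blue_tray, either way round below 0.07 rad and contact force between the fingers and yellow_tray above 6 N), for 0.2 s.
At the end, for the whole second after the job is handed in: Both trays at rest, level (1 degree, height 2 mm), square within 4 degrees and 12 mm sideways: blue on the grey rails with its centre at rack y 23.5 to 31.5 mm; yellow on the blue rails, its centre 23.5 to 29.2 mm from the blue one towards the high block (z of blue_tray in the frame of rack between 0.032 and 0.0362 m and y of blue_tray in the frame of rack between 0.0235 and 0.0315 m and x of blue_tray in the frame of rack between -0.012 and 0.012 m and angle between each of blue_tray, yellow_tray's own z axis and vertical below 0.018 rad and angle between the y axis of blue_tray and the y axis of rack, either way round below 0.07 rad and z of yellow_tray in the frame of blue_tray between 0.028 and 0.0322 m and y of yellow_tray in the frame of blue_tray between -0.0292 and -0.0235 m and x of yellow_tray in the frame of blue_tray between -0.012 and 0.012 m and angle between the y axis of yellow_tray and the y axis of blue_tray, either way round below 0.07 rad and linear speed of each of blue_tray, yellow_tray below 0.01 m/s); the robot touches nothing.
It fails at once if a tray is pushed or squeezed by the robot with more than 30 N (contact force between any of the arm, the fingers and blue_tray above 30 N or contact force between any of the arm, the fingers and yellow_tray above 30 N).
It fails at once if a tray is lifted more than 15 mm (z of blue_tray in the frame of rack above 0.055 m or z of yellow_tray in the frame of rack above 0.085 m).
It fails at once if a tray is tipped more than 11 degrees (angle between any of blue_tray, yellow_tray's own z axis and vertical above 0.2 rad).
It fails at once if a bystander is moved more than 20 mm (distance of any of amber_bottle, jar, dish_stack, tip_box, spatula, timer from where it was at the start of the episode above 0.02 m).
It also fails if it takes over 64 s, if anything falls off the work surface, if the arm or the gripper's body presses on something with over 40 N, if the wrist force passes 120 N, or if a joint passes its speed limit or range.

## Working session

There is one attempt and no reset: what is moved stays moved. The work goes in short steps, Python scripts to look and compute and a shell command to move; the robot and the scene stay as the last step left them, time stands still between calls to the robot, and variables do not carry over. Pictures are saved under pics/ and viewed, at most 13 in all, crops included, and the job is handed in when it is done.

```bash
mkdir -p pics; python3 - <<'E'
from workcell import *
import cv2,numpy as np
for n in("side","top"):
    cv2.imwrite(f"pics/{n}0.png",snapshot(n)); c=get_calibration(n); print(n,np.round(c["K"],1).tolist(),c["k1"],np.round(c["T"],4).tolist())
o=get_obs(); print(o, tip_reach if not callable(tip_reach) else tip_reach())
E
```

```text
side [[484.7, 0.0, 314.7], [0.0, 484.7, 234.5], [0.0, 0.0, 1.0]] -0.07804336395772565 [[0.6837, 0.4553, -0.5704, 0.1299], [-0.7298, 0.4216, -0.5382, -0.4262], [-0.0046, 0.7842, 0.6205, 0.5551], [0.0, 0.0, 0.0, 1.0]]
top [[556.0, 0.0, 316.4], [0.0, 556.0, 248.0], [0.0, 0.0, 1.0]] -0.048560384814155665 [[0.0137, 0.984, -0.1775, 0.4098], [-0.9998, 0.0162, 0.0125, 0.0099], [0.0151, 0.1773, 0.984, 0.8683], [0.0, 0.0, 0.0, 1.0]]
{'t': 0.1, 'q': array([-1.2475913 ,  0.33281578, -0.06468645,  1.46085204,  0.02160489,
        1.3499088 , -0.08848748]), 'qvel': array([ 0.00014396, -0.0012437 , -0.00089816, -0.00117097, -0.00072451,
        0.00075897,  0.00024372]), 'effort': array([ 1.81909443e-03, -6.24540639e+01,  2.48279149e-02, -3.90718067e+01,
       -6.14891388e-02,  3.66915890e-02,  2.91687331e-05]), 'tool_pos': array([0.21175046, 0.58770056, 0.24683154]), 'orientation': array([-7.74404802e-05,  1.72032476e-01,  9.85091068e-01, -6.39566932e-04]), 'force': array([-0.44072041, -0.17252398, -0.29022537]), 'ft_torque': array([-0.00513985,  0.02299737,  0.00432903]), 'grasp_force': 0.0, 'gripper_width': 1.0030204177672812} 0.025
```

View pics/side0.png

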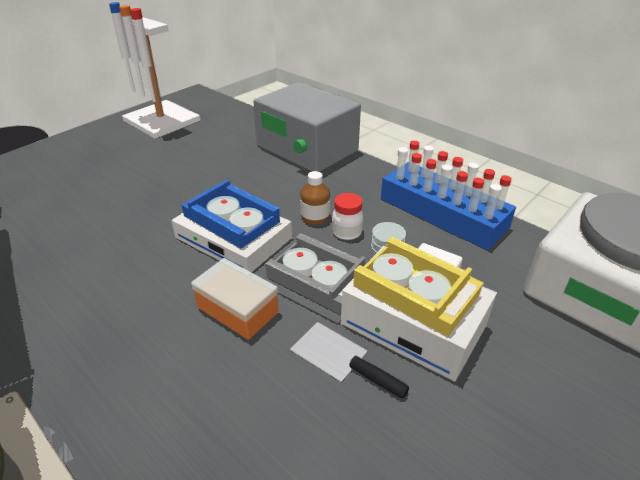

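View pics/top0.png

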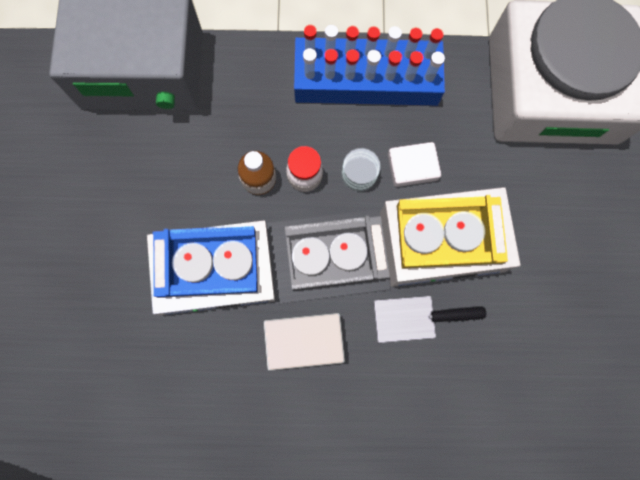

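```bash
python3 - <<'E'
import cv2
i=cv2.imread("pics/top0.png")
a=cv2.resize(i[185:320,140:400],None,fx=3,fy=3,interpolation=cv2.INTER_CUBIC);cv2.imwrite("pics/c1.png",a)
a=cv2.resize(i[185:320,270:530],None,fx=3,fy=3,interpolation=cv2.INTER_CUBIC);cv2.imwrite("pics/c2.png",a)
E
```

```text
(no output)
```

View pics/c1.png

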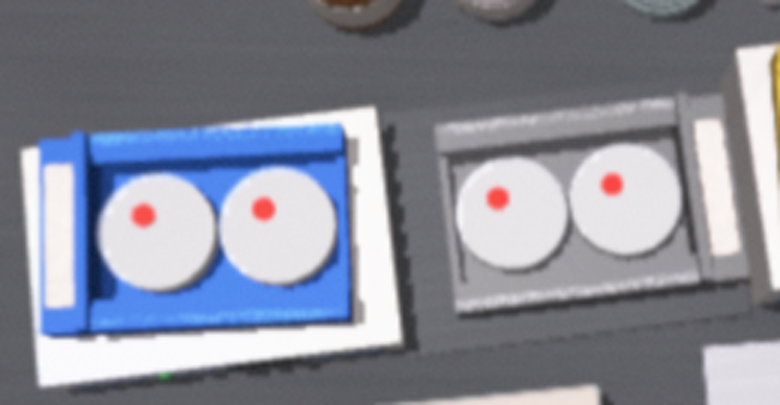

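View pics/c2.png

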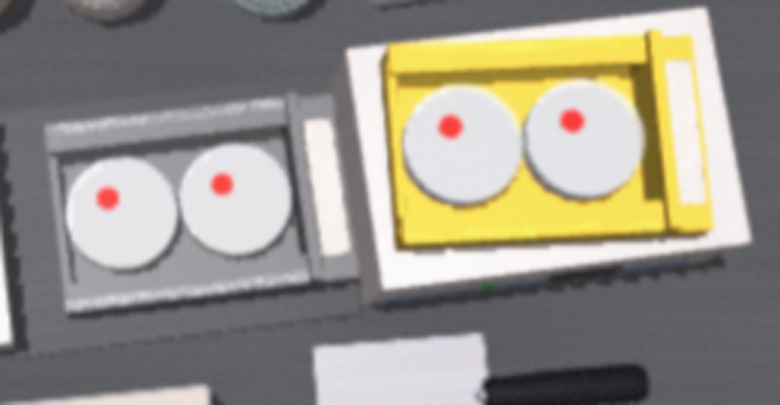

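```bash
cat > h.py <<'E'
from workcell import *
import numpy as np, cv2
from scipy.optimize import least_squares
from scipy.spatial.transform import Rotation as R
def ray(name,uv,z):
    c=get_calibration(name);k=c["k1"]
    p=cv2.undistortPoints(np.array(uv,float).reshape(-1,1,2),np.array(c["K"]),np.array([k,0,0,0.]))[:,0]
    T=np.array(c["T"]);d=np.c_[p[:,0],-p[:,1],-np.ones(len(p))]@T[:3,:3].T
    return T[:3,3]+d*((np.asarray(z,float)-T[2,3])/d[:,2])[:,None]
def fit(local,world):
    f=lambda p:(np.array(local)@np.array([[np.cos(p[2]),np.sin(p[2])],[-np.sin(p[2]),np.cos(p[2])]])+p[:2]-world[:,:2]).ravel()
    s=least_squares(f,[.4,0,0]);return s.x,np.round(s.fun.reshape(-1,2)*1e3,1)
E
cat > m.py <<'E'
from h import *
def px(o,l): return [(o[0]+a/3-.33,o[1]+b/3-.33) for a,b in l]
C1,C2=(140,185),(270,185)
uv=px(C1,[(22,149),(375,107),(403,344),(39,386)])+px(C2,[(348,50),(707,9),(750,241),(378,291)])
loc=np.array([(60,284),(60,104),(-60,104),(-60,284),(60,-79),(60,-262),(-60,-262),(-60,-79)])/1e3
w=ray("top",uv,[.04]*4+[.07]*4); rk,r=fit(loc,w);print("rack",rk,r.tolist())
for n,c,l,z,s in(("blue",C1,[(40,140),(42,334),(345,124),(351,320)],[.064,.064,.07,.07],1),("yel",C2,[(691,36),(711,230),(388,44),(397,249)],[.094,.094,.1,.1],-1)):
    w=ray("top",px(c,l),z);b,r=fit(np.array([(48,75),(-48,75),(48,-75),(-48,-75)])*[1,s]/1e3,w)
    cs,sn=np.cos(rk[2]),np.sin(rk[2]);d=b[:2]-rk[:2]
    print(n,b,r.tolist(),"in rack",(d[0]*cs+d[1]*sn)*1e3,(-d[0]*sn+d[1]*cs)*1e3,np.degrees(b[2]-rk[2]))
E
python3 m.py
```

```text
rack [ 0.55544759 -0.03190642  0.13858802] [[-0.5, 0.4], [-0.3, 0.5], [1.1, 1.4], [-0.0, 0.2], [-0.2, 0.3], [0.3, 0.4], [-1.1, -0.5], [0.8, -2.7]]
blue [0.53266396 0.16282876 0.06221479] [[-0.0, -0.8], [-0.3, 0.4], [0.1, 0.1], [0.3, 0.2]] in rack 4.336470175126141 196.01550387053234 -4.375863946205731
yel [ 0.57699347 -0.19365787  0.06136716] [[-0.3, 0.5], [-1.0, -0.2], [-0.9, 1.3], [2.1, -1.6]] in rack -1.0058218774872987 -163.17703988337365 -4.424429264829155
```

```bash
cat > rel.py <<'E'
from h import *
import sys
RK=np.array([0.55545,-0.03191,0.13859])
def show(tx,ty,tz,yaw=0):
    o=get_obs();M=R.from_quat(np.roll(o["orientation"],-1)).as_matrix()
    c,s=np.cos(RK[2]),np.sin(RK[2]);Rr=np.array([[c,-s,0],[s,c,0],[0,0,1]])
    p=o["tool_pos"]-[*RK[:2],0];print("t",round(o["t"],2),"TCP rack mm",np.round(p@Rr*1e3,1),"F rack",np.round(o["force"]@Rr,1))
    a=np.radians(yaw);ca,sa=np.cos(a),np.sin(a)
    Mt=Rr@np.array([[ca,-sa,0],[sa,ca,0],[0,0,1]])@np.array([[0,1,0],[1,0,0],[0,0,-1]]).astype(float)
    print("delta tool now mm",np.round(M.T@(Rr@np.array([tx,ty,tz])/1e3-p)*1e3,1),"delta after turn",np.round(Mt.T@(Rr@np.array([tx,ty,tz])/1e3-p)*1e3,1),"rotvec",np.round(R.from_matrix(M.T@Mt).as_rotvec(),4),"q",np.round(o["q"],2))
if __name__=="__main__": show(*map(float,sys.argv[1:]))
E
python3 rel.py 5 294 150
```

```text
t 0.1 TCP rack mm [-254.8  661.2  246.8] F rack [-0.5 -0.1 -0.3]
delta tool now mm [-400.9 -203.8   97.1] delta after turn [-367.2  259.8   96.8] rotvec [-1.1000e-03  8.0000e-04  1.0864e+00] q [-1.25  0.33 -0.06  1.46  0.02  1.35 -0.09]
```

Units first: shifts go in shares of 50 mm and turns go in shares of 4 rad. So 0.14 rad / 4 = 0.035.

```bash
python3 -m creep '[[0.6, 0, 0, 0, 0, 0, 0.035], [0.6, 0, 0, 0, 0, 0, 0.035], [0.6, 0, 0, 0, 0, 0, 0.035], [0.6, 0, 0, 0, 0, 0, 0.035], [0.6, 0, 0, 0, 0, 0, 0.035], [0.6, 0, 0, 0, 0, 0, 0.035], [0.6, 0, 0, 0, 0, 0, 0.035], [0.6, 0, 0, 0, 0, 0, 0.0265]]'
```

```text
refused: ROWS must be rows with the three-number parts in brackets of their own. Nothing was moved.
```

Refused on format, not on reach. It needs rows with the three-number parts in brackets of their own.

```bash
python3 -m creep '[[0.6, [0, 0, 0], [0, 0, 0.035]], [0.6, [0, 0, 0], [0, 0, 0.035]], [0.6, [0, 0, 0], [0, 0, 0.035]], [0.6, [0, 0, 0], [0, 0, 0.035]], [0.6, [0, 0, 0], [0, 0, 0.035]], [0.6, [0, 0, 0], [0, 0, 0.035]], [0.6, [0, 0, 0], [0, 0, 0.035]], [0.6, [0, 0, 0], [0, 0, 0.0265]]]'
python3 -m creep '[[0.6, [-0.7, 0.5, 0], [0, 0, 0]], [0.6, [-0.7, 0.5, 0], [0, 0, 0]], [0.6, [-0.7, 0.5, 0], [0, 0, 0]], [0.6, [-0.7, 0.5, 0], [0, 0, 0]], [0.6, [-0.7, 0.5, 0], [0, 0, 0]], [0.6, [-0.7, 0.5, 0], [0, 0, 0]], [0.6, [-0.7, 0.5, 0], [0, 0, 0]], [0.6, [0, 0, 0], [0, 0, 0]]]'
python3 rel.py 5 294 150
```

```text
t: 0.9
tool_pos: [0.2118, 0.5878, 0.2471]
orientation: [0.0, 0.658, 0.753, -0.0]
force: [-0.0, 0.2, 1.0]
gripper_width: 0.606
grasp_force: 0.0
t: 1.7
tool_pos: [0.4238, 0.3639, 0.2476]
orientation: [0.001, 0.66, 0.751, -0.0]
force: [-0.5, -0.7, 0.6]
gripper_width: 0.602
grasp_force: 0.0
t 1.7 TCP rack mm [-75.8 410.2 247.6] F rack [-0.6 -0.6  0.6]
delta tool now mm [-115.2   81.7   97.9] delta after turn [-116.2   80.8   97.6] rotvec [ 0.0014  0.0021 -0.009 ] q [-1.02  0.18  0.26  1.65 -0.05  1.31 -0.62]
```

To row units: -0.038 m is -0.76, 0.03 m is 0.6, -0.003 rad / 4 = -0.0008.

```bash
python3 -m creep '[[0.6, [-0.76, 0.54, 0.6], [0, 0, 0]], [0.6, [-0.76, 0.54, 0.6], [0, 0, 0]], [0.6, [-0.76, 0.54, 0.6], [0, 0, 0]], [0.6, [0, 0, 0], [0, 0, -0.0008]], [0.6, [0, 0, 0], [0, 0, 0]]]'
python3 rel.py 5 294 75
```

```text
t: 2.2
tool_pos: [0.5056, 0.2771, 0.1654]
orientation: [-0.0, 0.656, 0.755, -0.001]
force: [-0.2, 1.1, -0.3]
gripper_width: 0.6
grasp_force: 0.0
t 2.2 TCP rack mm [ -6.7 313.  165.4] F rack [-0.   1.1 -0.3]
delta tool now mm [-18.9  11.8  90.4] delta after turn [-19.   11.7  90.4] rotvec [-0.0017  0.001   0.0015] q [-0.86  0.29  0.33  1.71 -0.1   1.16 -0.36]
```

To row units: 0.031 m is 0.62, 0.03 m is 0.6, 0.001 rad / 4 = 0.0003.

```bash
python3 -m creep '[[0.6, [-0.19, 0.12, 0.6], [0, 0, 0.0003]], [0.6, [-0.19, 0.12, 0.6], [0, 0, 0]], [0.6, [0, 0, 0.62], [0, 0, 0]], [0.6, [0, 0, 0], [0, 0, 0]], [0.6, [0, 0, 0], [0, 0, 0]]]'
python3 rel.py 5 294 72
python3 - <<'E'
from h import *
i=snapshot("top");cv2.imwrite("pics/t1.png",cv2.resize(i[185:320,140:400],None,fx=3,fy=3,interpolation=cv2.INTER_CUBIC))
E
```

```text
t: 2.7
tool_pos: [0.5198, 0.2624, 0.0763]
orientation: [-0.0, 0.655, 0.756, 0.0]
force: [0.3, -0.2, 0.4]
gripper_width: 0.596
grasp_force: 0.0
t 2.7 TCP rack mm [  5.3 296.4  76.3] F rack [ 0.3 -0.2  0.4]
delta tool now mm [-2.4 -0.3  4.3] delta after turn [-2.4 -0.3  4.3] rotvec [-0.0001 -0.0007  0.0043] q [-0.81  0.4   0.32  1.78 -0.15  0.99 -0.29]
```

View pics/t1.png

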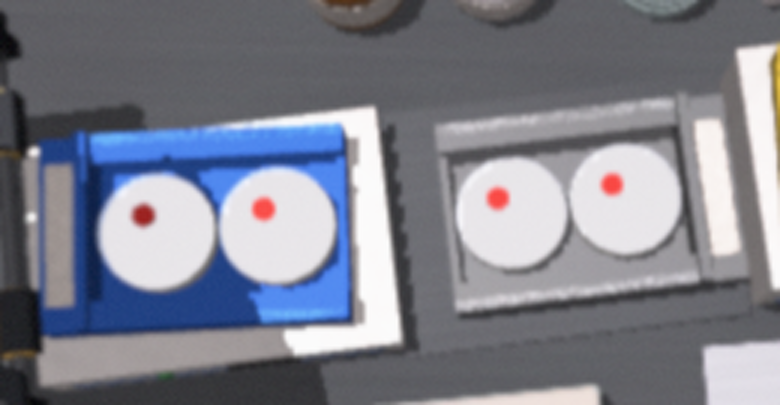

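To row units: -0.004 m is -0.08, -0.0005 m is -0.01, 0.004 rad / 4 = 0.001.

```bash
python3 -m creep '[[0.6, [-0.08, 0, 0.08], [0, 0, 0.001]], [0.6, [-0.08, 0, 0], [0, 0, 0]], [0.6, [-0.08, 0, 0], [0, 0, 0]], [0.6, [-0.08, 0, 0], [0, 0, 0]], [0.6, [-0.08, 0, 0], [0, 0, 0]], [0.6, [-0.08, 0, 0], [0, 0, 0]], [0.6, [-0.08, -0.01, 0], [0, 0, 0]], [0.6, [-0.08, -0.01, 0], [0, 0, 0]]]'
python3 -m creep '[[0.6, [-0.08, -0.01, 0], [0, 0, 0]], [0.6, [-0.08, -0.01, 0], [0, 0, 0]], [0.6, [-0.08, -0.01, 0], [0, 0, 0]], [0.6, [-0.08, -0.01, 0], [0, 0, 0]], [0.6, [-0.08, -0.01, 0], [0, 0, 0]], [0.6, [-0.08, -0.01, 0], [0, 0, 0]], [0.6, [-0.08, -0.01, 0], [0, 0, 0]], [0.6, [0, 0, 0], [0, 0, 0]]]'
python3 rel.py 0 112.5 72
python3 - <<'E'
from h import *
i=snapshot("top");cv2.imwrite("pics/t2.png",cv2.resize(i[185:320,140:400],None,fx=3,fy=3,interpolation=cv2.INTER_CUBIC))
E
```

```text
t: 3.55
tool_pos: [0.5241, 0.229, 0.0717]
orientation: [0.0, 0.657, 0.754, 0.001]
force: [-0.6, 6.4, 3.5]
gripper_width: 0.597
grasp_force: 2.6
t: 4.35
tool_pos: [0.5244, 0.1999, 0.0715]
orientation: [0.0, 0.657, 0.754, 0.0]
force: [0.0, 2.3, 1.6]
gripper_width: 0.601
grasp_force: 0.9
t 4.35 TCP rack mm [  1.3 233.9  71.5] F rack [0.4 2.2 1.6]
delta tool now mm [-121.4   -1.    -0.4] delta after turn [-121.4   -1.3   -0.5] rotvec [ 0.0006  0.0003 -0.0023] q [-0.74  0.37  0.34  1.84 -0.15  0.96 -0.19]
```

View pics/t2.png

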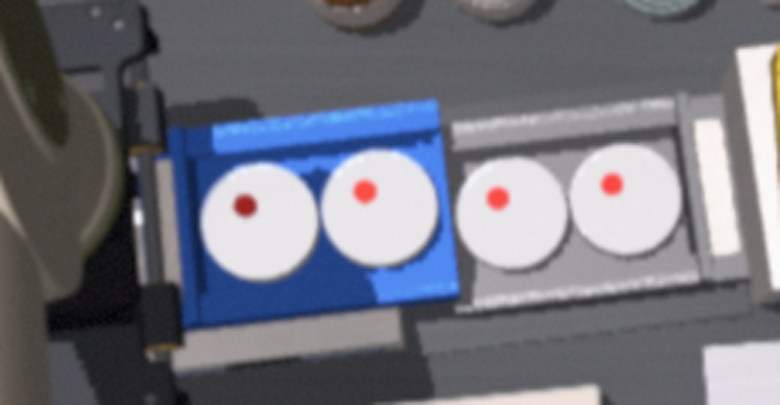

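```bash
python3 - <<'E'
from h import *
uv=[(140+a/3-.33,185+b/3-.33) for a,b in[(438,100),(458,296)]]
w=ray("top",uv,[.07]*2)[:,:2]-[0.55545,-0.03191];t=.13859
print(w@np.array([[np.cos(t),-np.sin(t)],[np.sin(t),np.cos(t)]])*1e3)
E
```

```text
[[ 52.81181495  70.91748075]
 [-44.37594016  72.48455544]]
```

To row units: -0.006 m is -0.12, -0.0003 m is -0.006, 0.002 rad / 4 = 0.0005.

```bash
python3 -m creep '[[0.6, [-0.12, -0.006, 0], [0, 0, 0.0005]], [0.6, [-0.12, -0.006, 0], [0, 0, 0]], [0.6, [-0.12, -0.006, 0], [0, 0, 0]], [0.6, [-0.12, -0.006, 0], [0, 0, 0]], [0.6, [-0.12, -0.006, 0], [0, 0, 0]], [0.6, [-0.12, -0.006, 0], [0, 0, 0]], [0.6, [-0.12, -0.006, 0], [0, 0, 0]], [0.6, [-0.12, -0.006, 0], [0, 0, 0]]]'
python3 -m creep '[[0.6, [-0.12, -0.006, 0], [0, 0, 0]], [0.6, [-0.12, -0.006, 0], [0, 0, 0]], [0.6, [-0.12, -0.006, 0], [0, 0, 0]], [0.6, [-0.12, -0.006, 0], [0, 0, 0]], [0.6, [-0.12, -0.006, 0], [0, 0, 0]], [0.6, [-0.12, -0.006, 0], [0, 0, 0]], [0.6, [-0.1, -0.006, 0], [0, 0, 0]], [0.6, [-0.08, 0, 0], [0, 0, 0]]]'
python3 rel.py 0 112.5 72
```

```text
t: 5.2
tool_pos: [0.528, 0.1523, 0.0713]
orientation: [-0.0, 0.658, 0.753, -0.0]
force: [0.7, 3.3, 0.8]
gripper_width: 0.603
grasp_force: 1.7
t: 6.0
tool_pos: [0.5319, 0.1071, 0.0712]
orientation: [-0.0, 0.658, 0.753, -0.0]
force: [-0.2, 3.1, 0.6]
gripper_width: 0.6
grasp_force: 1.4
t 6.0 TCP rack mm [ -4.1 141.   71.2] F rack [0.2 3.1 0.6]
delta tool now mm [-28.5   4.2  -0.8] delta after turn [-28.5   4.1  -0.8] rotvec [-0.0004  0.0003 -0.0041] q [-0.61  0.34  0.39  1.89 -0.15  0.95 -0.02]
```

To row units: -0.004 m is -0.08, -0.003 m is -0.06, -0.004 rad / 4 = -0.001.

```bash
python3 -m creep '[[0.6, [-0.08, 0, 0], [0, 0, -0.001]], [0.6, [-0.08, 0, 0], [0, 0, 0]], [0.6, [-0.06, 0, 0], [0, 0, 0]], [0.6, [-0.06, 0, 0], [0, 0, 0]], [0.6, [-0.06, 0, 0], [0, 0, 0]], [0.6, [-0.04, 0, 0], [0, 0, 0]], [0.6, [-0.04, 0, 0], [0, 0, 0]], [0.6, [0, 0, 0], [0, 0, 0]]]'
python3 rel.py 0 112.5 72
```

```text
t: 6.8
tool_pos: [0.535, 0.0868, 0.0714]
orientation: [0.0, 0.656, 0.754, -0.0]
force: [-0.5, 0.1, -0.5]
gripper_width: 0.602
grasp_force: 0.2
t 6.8 TCP rack mm [ -3.8 120.4  71.4] F rack [-0.5  0.2 -0.5]
delta tool now mm [-7.9  3.8 -0.6] delta after turn [-7.9  3.8 -0.6] rotvec [0.     0.0002 0.0001] q [-0.58  0.34  0.39  1.89 -0.16  0.95  0.02]
```

To row units: -0.002 m is -0.04, -0.001 m is -0.02.

```bash
python3 -m creep '[[0.6, [-0.04, 0, 0], [0, 0, 0]], [0.6, [-0.02, 0, 0], [0, 0, 0]], [0.6, [-0.02, 0, 0], [0, 0, 0]], [0.6, [-0.02, 0, 0], [0, 0, 0]]]'
python3 rel.py 0 112.5 72
```

```text
t: 7.2
tool_pos: [0.5356, 0.0823, 0.0713]
orientation: [-0.0, 0.656, 0.755, 0.0]
force: [-0.4, 2.5, -1.3]
gripper_width: 0.602
grasp_force: 1.0
t 7.2 TCP rack mm [ -3.9 115.8  71.3] F rack [-0.   2.6 -1.3]
delta tool now mm [-3.3  3.9 -0.7] delta after turn [-3.3  3.9 -0.7] rotvec [-0.0001 -0.0001  0.0006] q [-0.58  0.34  0.4   1.89 -0.16  0.95  0.03]
```

To row units: -0.001 m is -0.02.

```bash
python3 -m creep '[[0.6, [-0.02, 0, 0], [0, 0, 0]], [0.6, [-0.02, 0, 0], [0, 0, 0]]]'; python3 -m creep '[[0.6, [-0.02, 0, 0], [0, 0, 0]], [0.6, [0, 0, 0], [0, 0, 0]]]'
python3 rel.py 0 112.5 72
```

```text
t: 7.4
tool_pos: [0.536, 0.0803, 0.0714]
orientation: [-0.0, 0.656, 0.755, 0.0]
force: [0.5, 2.4, -1.2]
gripper_width: 0.601
grasp_force: 1.3
t: 7.6
tool_pos: [0.5361, 0.0792, 0.0714]
orientation: [-0.0, 0.656, 0.754, 0.0]
force: [0.2, 2.0, -0.8]
gripper_width: 0.601
grasp_force: 1.0
t 7.6 TCP rack mm [ -3.8 112.7  71.4] F rack [ 0.5  2.  -0.8]
delta tool now mm [-0.2  3.8 -0.6] delta after turn [-0.2  3.8 -0.6] rotvec [ 0.0001 -0.0001  0.0003] q [-0.57  0.34  0.4   1.89 -0.16  0.95  0.04]
```

To row units: -0.0007 m is -0.014.

```bash
for k in 1 2 3; do python3 -m creep '[[0.6, [-0.014, 0, 0], [0, 0, 0]], [0.6, [0, 0, 0], [0, 0, 0]]]'|grep force; done
python3 rel.py 0 112.5 72
```

```text
force: [-1.6, 4.6, -0.6]
grasp_force: 2.3
force: [-1.3, 6.4, 0.0]
grasp_force: 3.4
force: [-1.9, 8.4, 0.5]
grasp_force: 4.4
t 8.2 TCP rack mm [ -3.8 112.5  71.4] F rack [-0.7  8.6  0.5]
delta tool now mm [-0.   3.8 -0.6] delta after turn [-0.   3.8 -0.6] rotvec [-0.0001 -0.0021  0.0018] q [-0.57  0.34  0.4   1.89 -0.16  0.95  0.04]
```

To row units: 0.004 m is 0.08, 0.003 m is 0.06.

```bash
python3 -m creep '[[0.6, [0.08, 0, 0], [0, 0, 0]], [0.6, [0.06, 0, 0], [0, 0, 0]], [0.6, [0, 0, 0], [0, 0, 0]]]'|grep force
python3 - <<'E'
from h import *
s=snapshot("side");t=snapshot("top")
a=cv2.resize(s[170:330,150:410],(780,480),interpolation=cv2.INTER_CUBIC);cv2.imwrite("pics/s3.png",a)
E
python3 rel.py 0 112.5 72
```

```text
force: [0.2, -0.1, -0.4]
grasp_force: 0.0
t 8.6 TCP rack mm [ -3.8 117.2  71.4] F rack [ 0.1 -0.4 -0.2]
delta tool now mm [-4.7  3.8 -0.6] delta after turn [-4.7  3.8 -0.6] rotvec [0.0001 0.0004 0.0001] q [-0.58  0.34  0.4   1.89 -0.16  0.95  0.03]
```

View pics/s3.png

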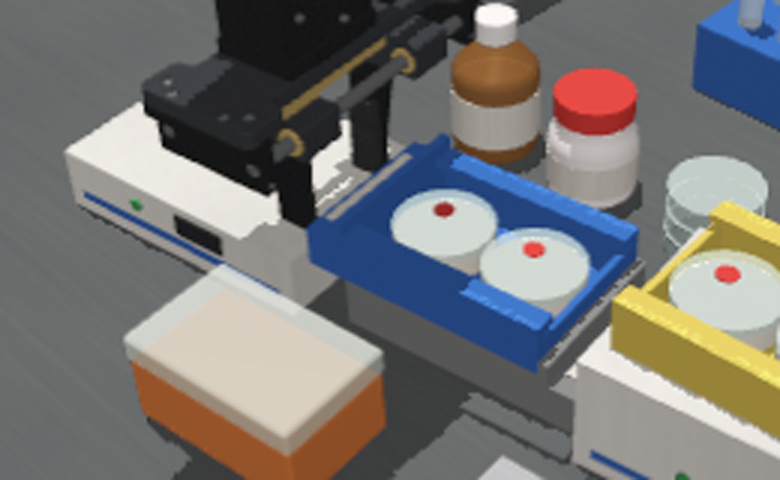

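To row units: -0.003 m is -0.06, -0.001 m is -0.02.

```bash
python3 -m creep '[[0.6, [-0.06, 0, 0], [0, 0, 0]], [0.6, [-0.02, 0, 0], [0, 0, 0]], [0.6, [0, 0, 0], [0, 0, 0]]]'|grep force;for k in 1 2; do python3 -m creep '[[0.6, [-0.024, 0, 0], [0, 0, 0]], [0.6, [0, 0, 0], [0, 0, 0]]]'|grep force; done
python3 rel.py 0 112.5 72
```

```text
force: [-0.0, 0.2, -0.2]
grasp_force: 0.0
force: [-0.7, 0.3, -0.3]
grasp_force: 0.6
force: [-1.8, 4.0, 0.6]
grasp_force: 2.5
t 9.3 TCP rack mm [ -3.8 112.6  71.4] F rack [-1.2  4.2  0.6]
delta tool now mm [-0.1  3.8 -0.6] delta after turn [-0.1  3.8 -0.6] rotvec [-0.     -0.0015  0.0014] q [-0.57  0.34  0.4   1.89 -0.16  0.95  0.04]
```

To row units: -0.001 m is -0.02.

```bash
python3 -m creep '[[0.6, [-0.02, 0, 0], [0, 0, 0]], [0.6, [-0.02, 0, 0], [0, 0, 0]], [0.6, [0, 0, 0], [0, 0, 0]]]'|grep force;python3 rel.py 0 112.5 72; python3 -m creep '[[0.6, [-0.004, 0, 0], [0, 0, 0]], [0.6, [0, 0, 0], [0, 0, 0]], [0.6, [0, 0, 0], [0, 0, 0]], [0.6, [0, 0, 0], [0, 0, 0]], [0.6, [0, 0, 0], [0, 0, 0]], [0.6, [0, 0, 0], [0, 0, 0]]]'|grep force; 
python3 rel.py 0 112.5 72
```

```text
force: [-2.3, 10.4, 0.5]
grasp_force: 5.4
t 9.6 TCP rack mm [ -3.9 112.5  71.4] F rack [-0.8 10.6  0.5]
delta tool now mm [ 0.   3.9 -0.6] delta after turn [ 0.   3.9 -0.6] rotvec [-0.0003 -0.0035  0.0027] q [-0.57  0.34  0.4   1.89 -0.16  0.95  0.04]
force: [-2.5, 10.4, 1.4]
grasp_force: 5.7
t 10.2 TCP rack mm [ -3.9 112.4  71.4] F rack [-1.  10.7  1.4]
delta tool now mm [ 0.1  3.9 -0.6] delta after turn [ 0.1  3.9 -0.6] rotvec [-0.0002 -0.0036  0.0029] q [-0.57  0.34  0.4   1.89 -0.16  0.95  0.04]
```

To row units: -0.03 m is -0.6, -0.02 m is -0.4.

```bash
python3 -m creep '[[0.6, [0.06, 0, 0], [0, 0, 0]], [0.6, [0.2, 0, 0], [0, 0, 0]], [0.6, [0.2, 0, -0.1], [0, 0, 0]], [0.6, [0, 0, -0.6], [0, 0, 0]], [0.6, [0, 0, -0.6], [0, 0, 0]], [0.6, [0, 0, -0.6], [0, 0, 0]], [0.6, [-0.2, 0, -0.6], [0, 0, 0]], [0.6, [-0.6, 0, -0.4], [0, 0, 0]]]' >/dev/null
for k in 1; do python3 -m creep '[[0.6, [-0.9, 0, 0], [0, 0, 0]], [0.6, [-0.9, 0, 0], [0, 0, 0]], [0.6, [-0.9, 0, 0], [0, 0, 0]], [0.6, [-0.9, 0, 0], [0, 0, 0]], [0.6, [-0.9, 0, 0], [0, 0, 0]], [0.6, [-0.9, 0, 0], [0, 0, 0]], [0.6, [-0.9, 0, 0], [0, 0, 0]], [0.6, [0, 0, 0], [0, 0, 0]]]'; done
python3 rel.py -5 -259 102
python3 - <<'E'
from h import *
i=snapshot("top");cv2.imwrite("pics/t4.png",cv2.resize(i[175:310,210:470],None,fx=3,fy=3,interpolation=cv2.INTER_CUBIC))
E
```

```text
t: 11.8
tool_pos: [0.581, -0.2601, 0.2166]
orientation: [0.001, 0.659, 0.752, -0.002]
force: [-0.0, 0.4, 0.4]
gripper_width: 0.606
grasp_force: 0.0
t 11.8 TCP rack mm [  -6.2 -229.6  216.6] F rack [0.  0.4 0.4]
delta tool now mm [-29.    1.6 114.7] delta after turn [-29.4   1.2 114.6] rotvec [-0.0014  0.004  -0.0077] q [-0.12  0.42  0.62  1.5  -0.24  1.3   0.66]
```

View pics/t4.png

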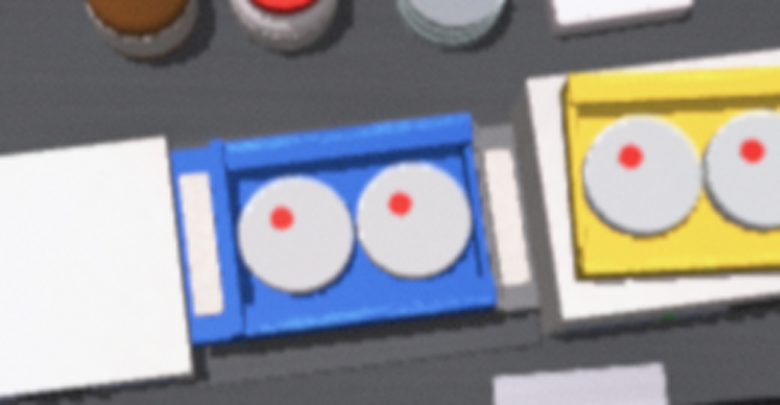

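To row units: 0.03 m is 0.6, 0.018 m is 0.36, -0.004 rad / 4 = -0.001.

```bash
python3 - <<'E'
from h import *
uv=[(210+a/3-.33,175+b/3-.33) for a,b in[(171,150),(192,344),(472,114),(496,304)]]
b,r=fit(np.array([(48,75),(-48,75),(48,-75),(-48,-75)])/1e3,ray("top",uv,[.058]*2+[.064]*2))
d=b[:2]-[0.55545,-0.03191];t=.13859;c,s=np.cos(t),np.sin(t)
print(r.tolist(),d@np.array([[c,-s],[s,c]])*1e3,np.degrees(b[2]-t))
E
python3 -m creep '[[0.6, [-0.3, 0, 0.6], [0, 0, 0]], [0.6, [-0.3, 0, 0.6], [0, 0, 0]], [0.6, [0, 0.02, 0.6], [0, 0, -0.001]], [0.6, [0, 0, 0.36], [0, 0, 0]], [0.6, [0, 0, 0], [0, 0, 0]], [0.6, [0, 0, 0], [0, 0, 0]]]'
python3 rel.py -5 -259 102
```

```text
[[-0.5, -0.0], [0.8, 0.3], [-0.0, 0.5], [-0.3, -0.8]] [ 0.12667724 25.63157016] -0.28529304607454936
t: 12.45
tool_pos: [0.5883, -0.2815, 0.109]
orientation: [-0.0, 0.654, 0.756, 0.0]
force: [1.0, 1.3, -0.3]
gripper_width: 0.601
grasp_force: 0.0
t 12.45 TCP rack mm [  -2.  -251.7  109. ] F rack [ 1.2  1.1 -0.3]
delta tool now mm [-7.3 -3.1  7. ] delta after turn [-7.3 -3.   7. ] rotvec [ 0.0002 -0.0006  0.0057] q [-0.05  0.55  0.58  1.57 -0.32  1.12  0.75]
```

To row units: -0.007 m is -0.14, -0.003 m is -0.06, 0.005 rad / 4 = 0.0013.

```bash
python3 -m creep '[[0.6, [-0.14, -0.06, 0], [0, 0, 0.0013]], [0.6, [0, 0, 0.14], [0, 0, 0]], [0.6, [0, 0, 0], [0, 0, 0]]]'
python3 rel.py -5 -259 102
python3 - <<'E'
from h import *
i=snapshot("top");cv2.imwrite("pics/t5.png",cv2.resize(i[175:310,330:590],None,fx=3,fy=3,interpolation=cv2.INTER_CUBIC))
E
```

```text
t: 12.75
tool_pos: [0.5855, -0.2902, 0.1011]
orientation: [-0.0, 0.657, 0.754, 0.0]
force: [-0.7, -0.2, 0.2]
gripper_width: 0.6
grasp_force: 0.0
t 12.75 TCP rack mm [  -5.9 -259.9  101.1] F rack [-0.8 -0.1  0.2]
delta tool now mm [ 0.9  0.9 -0.9] delta after turn [ 0.9  0.9 -0.9] rotvec [-0.0002 -0.0003 -0.001 ] q [-0.03  0.56  0.57  1.57 -0.33  1.11  0.76]
```

View pics/t5.png

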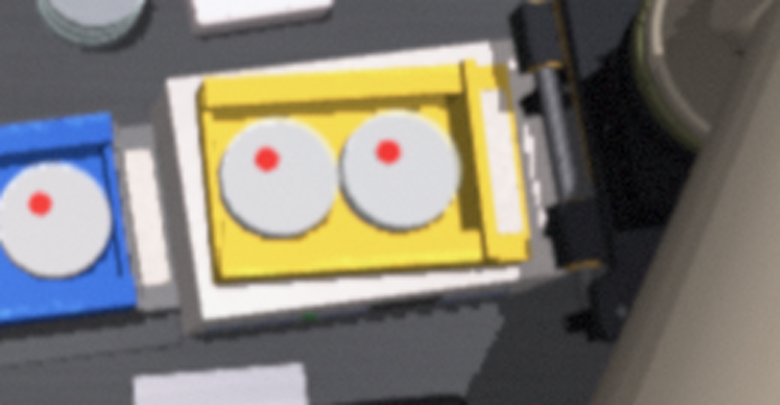

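To row units: 0.004 m is 0.08.

```bash
python3 -m creep '[[0.6, [0.08, 0, 0], [0, 0, 0]], [0.6, [0.08, 0, 0], [0, 0, 0]], [0.6, [0.08, 0, 0], [0, 0, 0]], [0.6, [0.08, 0, 0], [0, 0, 0]], [0.6, [0.08, 0, 0], [0, 0, 0]], [0.6, [0.08, 0, 0], [0, 0, 0]], [0.6, [0.08, 0, 0], [0, 0, 0]], [0.6, [0.08, 0, 0], [0, 0, 0]]]'|grep force
python3 -m creep '[[0.6, [0.08, 0, 0], [0, 0, 0]], [0.6, [0.08, 0, 0], [0, 0, 0]], [0.6, [0.08, 0, 0], [0, 0, 0]], [0.6, [0.08, 0, 0], [0, 0, 0]], [0.6, [0.08, 0, 0], [0, 0, 0]], [0.6, [0.08, 0, 0], [0, 0, 0]], [0.6, [0.08, 0, 0], [0, 0, 0]], [0.6, [0, 0, 0], [0, 0, 0]]]'|grep force
python3 rel.py -5 -86 102
python3 - <<'E'
from h import *
i=snapshot("top");cv2.imwrite("pics/t6.png",cv2.resize(i[175:310,300:560],None,fx=3,fy=3,interpolation=cv2.INTER_CUBIC))
E
```

```text
force: [0.6, -3.0, 0.5]
grasp_force: 1.1
force: [-0.0, 0.0, -0.1]
grasp_force: 0.1
t 14.4 TCP rack mm [  -5.5 -198.9  101.3] F rack [ 0.   0.  -0.1]
delta tool now mm [112.9   0.5  -0.6] delta after turn [112.9   0.5  -0.7] rotvec [-0.0001 -0.0009  0.0002] q [-0.14  0.49  0.58  1.66 -0.3   1.08  0.66]
```

View pics/t6.png

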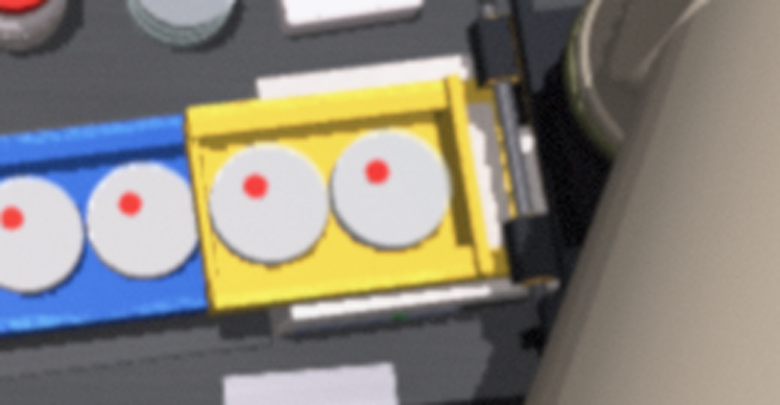

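```bash
python3 - <<'E'
from h import *
uv=[(300+a/3-.33,175+b/3-.33) for a,b in[(186,107),(211,311)]]
w=ray("top",uv,[.1]*2)[:,:2]-[0.55545,-0.03191];t=.13859
print(w@np.array([[np.cos(t),-np.sin(t)],[np.sin(t),np.cos(t)]])*1e3)
E
```

```text
[[ 43.67744648 -38.07053757]
 [-54.26024285 -36.07500357]]
```

To row units: 0.006 m is 0.12, 0.0004 m is 0.008.

```bash
python3 -m creep '[[0.6, [0.12, 0.008, 0], [0, 0, 0]], [0.6, [0.12, 0.008, 0], [0, 0, 0]], [0.6, [0.12, 0.008, 0], [0, 0, 0]], [0.6, [0.12, 0.008, 0], [0, 0, 0]], [0.6, [0.12, 0.008, 0], [0, 0, 0]], [0.6, [0.12, 0.008, 0], [0, 0, 0]], [0.6, [0.12, 0.008, 0], [0, 0, 0]], [0.6, [0.12, 0.008, 0], [0, 0, 0]]]'|grep force
python3 -m creep '[[0.6, [0.12, 0.008, 0], [0, 0, 0]], [0.6, [0.12, 0.008, 0], [0, 0, 0]], [0.6, [0.12, 0.008, 0], [0, 0, 0]], [0.6, [0.12, 0.008, 0], [0, 0, 0]], [0.6, [0.1, 0.008, 0], [0, 0, 0]], [0.6, [0.08, 0.008, 0], [0, 0, 0]], [0.6, [0.06, 0.004, 0], [0, 0, 0]], [0.6, [0.06, 0, 0], [0, 0, 0]]]'|grep force
python3 rel.py -5 -86 102
```

```text
force: [0.2, -2.7, 0.1]
grasp_force: 1.1
force: [-0.0, -1.4, -1.0]
grasp_force: 0.7
t 16.05 TCP rack mm [ 1.000e-01 -1.124e+02  1.010e+02] F rack [-0.2 -1.3 -1. ]
delta tool now mm [26.4 -5.1 -1. ] delta after turn [26.4 -5.1 -1. ] rotvec [-0.0005 -0.0005 -0.0004] q [-0.29  0.42  0.57  1.75 -0.25  1.05  0.5 ]
```

To row units: 0.003 m is 0.06, 0.002 m is 0.04.

```bash
python3 -m creep '[[0.6, [0.06, 0, 0], [0, 0, 0]], [0.6, [0.06, 0, 0], [0, 0, 0]], [0.6, [0.06, 0, 0], [0, 0, 0]], [0.6, [0.04, 0, 0], [0, 0, 0]], [0.6, [0.04, 0, 0], [0, 0, 0]], [0.6, [0.04, 0, 0], [0, 0, 0]], [0.6, [0.02, 0, 0], [0, 0, 0]], [0.6, [0.02, 0, 0], [0, 0, 0]]]'|grep force
python3 rel.py -5 -86 102
for k in 1 2; do python3 -m creep '[[0.6, [0.02, 0, 0], [0, 0, 0]], [0.6, [0.02, 0, 0], [0, 0, 0]]]'|grep force;done
python3 rel.py -5 -86 102
```

```text
force: [0.6, -0.4, -0.7]
grasp_force: 0.6
t 16.85 TCP rack mm [  0.3 -95.9 101.4] F rack [ 0.5 -0.4 -0.7]
delta tool now mm [ 9.9 -5.3 -0.6] delta after turn [ 9.9 -5.3 -0.6] rotvec [ 0.0001 -0.0001 -0.0006] q [-0.32  0.4   0.56  1.77 -0.25  1.04  0.47]
force: [0.3, -1.5, -0.1]
grasp_force: 0.6
force: [0.5, -2.3, -0.7]
grasp_force: 0.7
t 17.25 TCP rack mm [  0.2 -91.9 101.3] F rack [ 0.2 -2.3 -0.7]
delta tool now mm [ 5.9 -5.2 -0.7] delta after turn [ 5.9 -5.2 -0.7] rotvec [-0.     -0.0001 -0.0007] q [-0.33  0.4   0.56  1.77 -0.24  1.04  0.46]
```

```bash
for k in 1 2 3 4 5; do python3 -m creep '[[0.6, [0.02, 0, 0], [0, 0, 0]], [0.6, [0, 0, 0], [0, 0, 0]]]'|grep -v grip|grep force: ;done
python3 rel.py -5 -86 102
```

```text
force: [0.3, -0.7, -0.9]
grasp_force: 0.3
force: [0.5, -1.1, -1.1]
grasp_force: 0.4
force: [0.3, -0.4, 0.7]
grasp_force: 0.5
force: [1.2, -1.9, -0.2]
grasp_force: 0.6
force: [0.9, -1.0, 0.7]
grasp_force: 0.8
t 18.25 TCP rack mm [  0.3 -86.9 101.4] F rack [ 0.7 -1.1  0.7]
delta tool now mm [ 0.9 -5.3 -0.6] delta after turn [ 0.9 -5.3 -0.6] rotvec [ 0.0001  0.     -0.0006] q [-0.33  0.4   0.56  1.78 -0.24  1.04  0.45]
```

To row units: 0.001 m is 0.02.

```bash
for k in 1 2 3 4; do python3 -m creep '[[0.6, [0.02, 0, 0], [0, 0, 0]], [0.6, [0, 0, 0], [0, 0, 0]]]'|grep force: ;done
python3 rel.py -5 -86 102
```

```text
force: [0.0, -1.9, 0.3]
grasp_force: 0.9
force: [0.5, -3.8, 0.1]
grasp_force: 1.9
force: [1.2, -4.7, -0.6]
grasp_force: 2.4
force: [0.4, -4.3, 0.6]
grasp_force: 2.4
t 19.05 TCP rack mm [  0.2 -83.1 101.4] F rack [-0.2 -4.3  0.6]
delta tool now mm [-2.9 -5.2 -0.6] delta after turn [-2.9 -5.2 -0.6] rotvec [ 0.      0.0002 -0.0008] q [-0.34  0.39  0.56  1.78 -0.24  1.04  0.45]
```

To row units: 0.001 m is 0.02.

```bash
for k in 1 2 3; do python3 -m creep '[[0.6, [0.02, 0, 0], [0, 0, 0]], [0.6, [0, 0, 0], [0, 0, 0]]]'|grep force: ;done
python3 rel.py -5 -86 102
```

```text
force: [1.9, -5.9, -0.1]
grasp_force: 3.0
force: [2.0, -8.2, -1.8]
grasp_force: 4.4
force: [2.5, -11.1, 0.7]
grasp_force: 5.7
t 19.65 TCP rack mm [  0.3 -82.2 101.8] F rack [  1.  -11.4   0.7]
delta tool now mm [-3.8 -5.3 -0.2] delta after turn [-3.8 -5.3 -0.2] rotvec [ 0.0012  0.0029 -0.002 ] q [-0.34  0.39  0.56  1.78 -0.24  1.04  0.44]
```

Firm against the stop at 11 N; hold it, then release, rise and look.

To row units: -0.04 m is -0.8, -0.03 m is -0.6.

```bash
python3 -m creep '[[0.6, [0, 0, 0], [0, 0, 0]], [0.6, [0, 0, 0], [0, 0, 0]], [0.6, [0, 0, 0], [0, 0, 0]], [0.6, [0, 0, 0], [0, 0, 0]], [0.6, [0, 0, 0], [0, 0, 0]], [0.6, [0, 0, 0], [0, 0, 0]]]'|grep force:
python3 -m creep '[[0.6, [-0.06, 0, 0], [0, 0, 0]], [0.6, [-0.2, 0, 0], [0, 0, 0]], [0.6, [-0.2, 0, -0.1], [0, 0, 0]], [0.6, [0, 0, -0.6], [0, 0, 0]], [0.6, [0, 0, -0.6], [0, 0, 0]], [0.6, [-0.8, 0, -0.6], [0, 0, 0]], [0.6, [-0.8, 0, -0.4], [0, 0, 0]], [0.6, [-0.8, 0, 0], [0, 0, 0]]]'
python3 - <<'E'
from h import *
i=snapshot("top");s=snapshot("side")
t=cv2.resize(i[175:310,210:470],(780,405),interpolation=cv2.INTER_CUBIC)
cv2.imwrite("pics/t7.png",t);cv2.imwrite("pics/s7.png",cv2.resize(s[170:370,200:460],(780,600),interpolation=cv2.INTER_CUBIC))
E
```

```text
force: [2.9, -10.8, 0.1]
grasp_force: 5.6
t: 21.05
tool_pos: [0.5878, -0.2548, 0.2204]
orientation: [0.002, 0.656, 0.755, 0.002]
force: [-0.0, 0.4, -0.8]
gripper_width: 0.601
grasp_force: 0.0
```

View pics/t7.png

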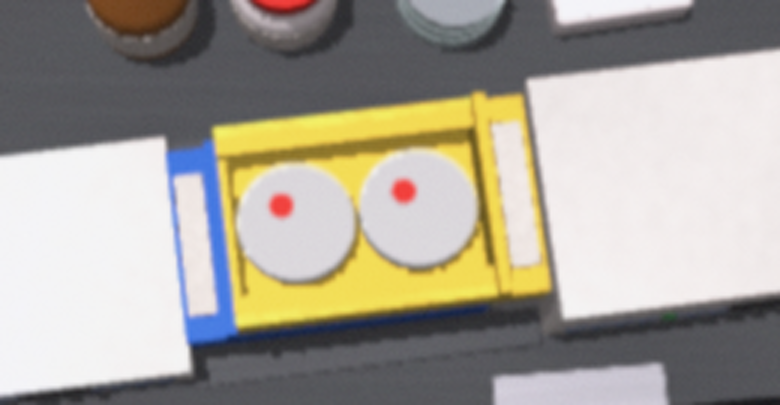

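To row units: -0.03 m is -0.6.

```bash
python3 - <<'E'
from h import *
def m(l,z,loc,o=(210,175)):
    b,r=fit(np.array(loc)/1e3,ray("top",[(o[0]+a/3-.33,o[1]+b/3-.33) for a,b in l],z))
    d=b[:2]-[0.55545,-0.03191];t=.13859;c,s=np.cos(t),np.sin(t)
    print(r.tolist(),d@np.array([[c,-s],[s,c]])*1e3,np.degrees(b[2]-t))
m([(524,95),(550,293),(214,128),(237,329)],[.088,.088,.094,.094],[(48,-75),(-48,-75),(48,75),(-48,75)])
m([(167,151),(189,344)],[.058]*2,[(48,75),(-48,75)])
E
python3 -m creep '[[0.6, [-0.6, 0, -0.6], [0, 0, 0]], [0.6, [0, 0, 0], [0, 0, 0]], [0.6, [0, 0, 0], [0, 0, 0]], [0.6, [0, 0, 0], [0, 0, 0]]]'|grep force:
```

```text
[[-0.7, 0.3], [0.4, -0.9], [-0.2, 0.1], [0.5, 0.4]] [0.2130028  2.52356408] -0.3053938377586648
[[-0.5, -0.1], [0.5, 0.1]] [ 0.40860585 27.27082153] 0.10788742753814509
force: [0.2, 1.1, -0.3]
grasp_force: 0.0
```

View pics/s7.png

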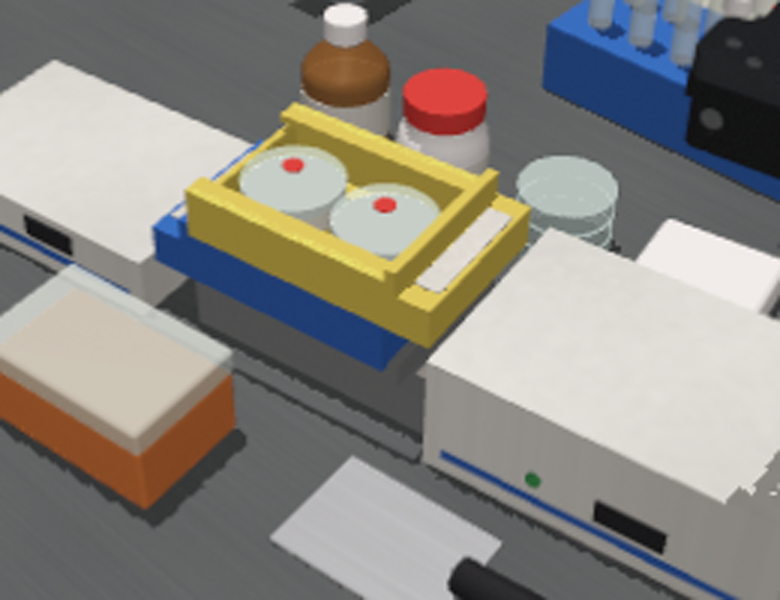

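The side view shows all three trays level and stacked. The top view puts yellow at y 2.5 mm and blue at about 28 mm, both square, and the hand is clear.

```bash
python3 -c "from workcell import *; print(sign_off())"
```

```text
the job is handed in; nothing more can be done
None
```

The job is handed in, with no verdict shown: blue and yellow were each pressed home at about 11 N for half a second, and the last pictures show them level, square and stacked with alternating offsets, the hand clear.

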